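# Slide the turning gauge home into its pocket

## Task

Put the boxwood turning gauge home in its slide bed: pick it up by its handle, lay it flat on the bed's open landing, then slide it in between the rails, kept down on the wood and not lifted again, until you feel it drop into the shallow pocket and it lies fully home, its top flush with the rails. Nobody has measured where along the rails the pocket is set today, so go gently: keep it free to tip and fall in by its own weight, stop as soon as the pocket's end holds it, and neither ram it nor press it hard. Then let go, leaving everything else on the table undisturbed.

Things in the scene. Friction and masses are not known exactly. Their poses are not given: they have to be found in the camera images.
- gauge: Boxwood turning gauge, loose, about 0.28 kg: flat plate 70 mm (its x) by 90 mm (its y), 10 mm thick, steel sole, round sizing holes; in its middle an upright handle block 36 mm (x) by 20 mm (y), top 47 mm above the underside. Origin: centre of the underside, z up. Starts flat on the marble. Its 90 mm side goes along the bed, either way round.
- bed: Low wooden slide bed fixed on the table, 105 mm wide (its x), 360 mm long (its y, from -190 to 170 mm). Origin on the table under the middle of its width, z up. The gauge slides along its +y, from the landing to the pocket. Deck top 14 mm above the table, level from the landing to the pocket. Waxed: the gauge drags with 1 to 2 N.
- landing (a point): Middle of the bed's open landing, on the deck: bed x 0, y -130, z 14 mm. The landing is flat, 105 mm wide, from bed y -190 to -70 mm, without rails.
- mouth (a point): Where the straight rails begin, on the deck: bed x 0, y -40, z 14 mm. Flared lead-ins from bed y -70 to -40 mm narrow from 99 to 75 mm; then two straight parallel rails, 75 mm between them, run to y 170 mm. Lead-ins and rails are 5 mm high (tops 19 mm above the table).
- pocket_zone (a point): Bed x 0, y 70, z 14 mm: only the middle of the pocket's range. The pocket's true middle is at bed y 30 to 110 mm, unmeasured. It is a square-edged trough across between the rails, 95 mm long in y, 5 mm deep (floor 9 mm above the table), in a lighter wooden tongue too tight to shift, which may stick out up to 50 mm past the bed's far end. Beyond it the deck is at 14 mm again.
- locket: Bystander, loose: tarnished silver locket, flat disc 40 mm across, 8 mm thick; origin under its centre.
- cup: Bystander, loose: enamel cup with a handle, 76 mm across, 75 mm tall; origin under its centre.
- spool: Bystander, loose: wooden spool standing upright, 36 mm across, 40 mm tall; origin under its centre.
- parrot: Bystander, loose: painted wooden parrot on a round foot, about 70 mm across, 130 mm tall; origin under its centre.
- bronze: Bystander, loose: cast bronze hand standing on its wrist, about 90 mm wide, 137 mm tall; origin under its centre.
- jar: Bystander, loose: small glass jar, 54 mm across, 65 mm tall; origin under its centre.
- driver: Bystander, loose: screwdriver lying flat, 170 mm long; origin under its middle.
There are look-alikes about, which are no part of the job. Leave any pink or turquoise look-alike of the gauge alone.

How it is judged (in metres and radians):
On the way, in this order (a step that is already met when the one before it is completed fails the run):
1. the gauge has been laid flat on the landing deck, before the straight rails (x of gauge in the frame of bed between -0.04 and 0.04 m and y of gauge in the frame of bed between -0.21 and -0.055 m and z of gauge in the frame of bed between 0.012 and 0.0165 m and angle between gauge's own z axis and vertical below 0.05 rad), for 0.2 s.
2. the gauge is down on the deck between the rails, on its way to the pocket (x of gauge in the frame of bed between -0.012 and 0.012 m and y of gauge in the frame of bed between -0.05 and -0.003 m and z of gauge in the frame of bed between 0.012 and 0.0165 m and angle between gauge's own z axis and vertical below 0.06 rad), for 0.05 s.
At the end, for the whole second after the job is handed in: The gauge lies at rest, let go, flat in the pocket between the rails: its underside 9 mm above the table (within 2 mm), tilt under 0.03 rad, its 90 mm side along the bed within 0.12 rad, its centre within 8 mm of the bed's middle line and between y = 20 and 120 mm of the bed (x of gauge in the frame of bed between -0.008 and 0.008 m and y of gauge in the frame of bed between 0.02 and 0.12 m and z of gauge in the frame of bed between 0.007 and 0.011 m and angle between gauge's own z axis and vertical below 0.03 rad and angle between the y axis of gauge and the y axis of bed, either way round below 0.12 rad and linear speed of gauge below 0.01 m/s); the robot touches nothing.
It fails at once if the gauge is pressed or rammed against the bed with more than 40 N (contact force between gauge and bed above 40 N).
It fails at once if the gauge is carried through the air over the railed part of the bed (more than 12 mm above the deck) (y of gauge in the frame of bed above -0.03 m and z of gauge in the frame of bed above 0.026 m and x of gauge in the frame of bed between -0.08 and 0.08 m).
It fails at once if a bystander is moved by more than 25 mm (distance of any of locket, cup, spool, parrot, bronze, jar, driver from where it was at the start of the episode above 0.025 m).
It also fails if it takes over 54 s, if anything falls off the work surface, if the arm or the gripper's body presses on something with over 40 N, if the wrist force passes 120 N, or if a joint passes its speed limit or range.

## Robot

A 6-joint arm with a two-finger parallel gripper is mounted at the origin on the work surface. World frame = base frame: x ahead of the robot, y to its left, z up, the work surface at z = 0. Lengths are in mm, angles in rad, forces in N, time in s.
With the tool pointing down it reaches from about 400 to 925 mm from the base axis. Payload 12.5 kg.
Tool frame: the origin (TCP) lies midway between the tips of the shut fingers; the grasp point (between the pads) lies 19 mm behind it; z points along the fingers, y is the line along which they close (so a half turn about z gives the same grasp; the last joint's range is limited). The gripper opens to 95 mm and grips with 3 to 60 N. Pads are 20 mm wide; open, the fingers measure 119 mm over their backs; the gripper's body (75 mm by 180 mm) begins 59 mm behind the grasp point.
Start: joints at [1.132, 0.491, 1.559, -0, 1.092, -0.106], TCP at [204.165, 590.731, 214.661] pointing down, gripper open.
Joint ranges: [-3.1, 3.1], [-0.84, 2.19], [0.05, 2.79], [-1.13, 4.28], [0.06, 2.93], [-2.69, 2.69]. Speed limits (rad/s): [2.22, 2.22, 2.79, 3.14, 3.14, 3.14].

## Interface

Orientations are given as a 3x3 rotation matrix whose columns are the frame's x, y, z axes.
In Python, from station import sense, capture, close_job, masks_of gives the robot as it stands. The module is installed in compiled form; this text tells all that it offers.
- The arm moves only by the tool move_arm, never from a script. Its argument "rows" is a list of rows, each a list of 2 entries, a list of its own where there are three numbers: the shift along the tool's x, y, z in mm, then the turn about the tool's z in degrees. A call has exactly 8 rows; each row shifts and turns the commanded pose from where the row before left it, along the tool's axes as they then stand; what a row does not reach is not made up. A row lasts 1/12 s, in which the tool goes at most 41.7 mm and 7.16 degrees, less where a joint would pass 70% of its speed; a pose out of reach is approached as far as the arm can. A call is refused whole if a number of a shift passes 41.7 or a number of a turn 7.16, either way. A call with a gripper value outside its range is refused whole. "jaw" is the closure, from -1 (fully open) to 1 (shut), set as the call begins (left out, the last holds). The fingers move at their own pace and stop on an object; "newtons" is the grip in N (left out, the last holds). Time passes only in rows, so rows that do not move let the fingers close, or fill a call up. It gives the time, the measured TCP pose, the force, the opening and the grip force at its end, in the units of the state.
- sense(): the state, without advancing time (a new reading comes with each control period).
- capture(name): name is "scene" or "top"; returns a dict with "pixels" (400x640x3 uint8, red, green, blue), "camera_matrix" (3x3 intrinsics, pixels), "rvec" (rotation vector, rad) and "tvec" (3), from world to camera coordinates, as OpenCV has them. Camera axes: x right, y down, z forward; pixel columns grow to the right and rows downward; lengths in mm; the calibration is good to about 2 mm. A picture is of the moment at which its call begins. There is no depth.
- close_job(): hands the job in; it is judged then, once.
Trained networks look in a picture, given as the dict that the camera call returned (one of the last four; its "shot" number tells which), for a name from the list of things; names that differ only in an ending like _2 or _b are one class to them, and where a whole thing is asked for, a point or a joint stands for the part that bears it (a point fixed in the world has none). Each returns a list of dicts, best first, with "confidence" (0 to 1); they miss things now and then, are a little off and sometimes report something else, mostly with a low value. They report only what shows in the picture. A call takes as long as a camera call. They do not tell look-alikes from the thing itself.
- masks_of(name, picture): "mask" (400x640 bool, what is visible of it) and "position" ([column, row] in pixels, amid what is visible of it).
The state is a dict: "clock": time; "joint_positions": joint angles; "qvel": joint speeds; "tau": joint torques, N m; "position": TCP position; "eef_rot": TCP orientation; "contact_force": force on the tool from outside, world axes, zero at the start; "moment": the same for the moment, N m; "grip_width": finger opening in mm; "grasp_force": force on a finger pad.
Only numpy, scipy, OpenCV 4.12 (cv2) and the standard library are available. Lean on these libraries where they do the work, as an engineer would, in place of code of your own. Each camera call takes 0.05 s, during which the arm holds its last target. There are 200 camera calls.

## Working session

There is one attempt and no reset: what is moved stays moved. The work goes in short steps, Python scripts to look and compute and a tool call to move; the robot and the scene stay as the last step left them, time stands still between calls to the robot, and variables do not carry over. Pictures are saved under pics/ and viewed, at most 10 in all, crops included, and the job is handed in when it is done.

Besides the shell and the picture viewer there is one more tool, called after ">>>" in YAML: its name, and indented under it one key for each argument. move_arm: Moves the arm, as the interface text tells. Its arguments: {"type":"object","properties":{"rows":{"type":"array"},"jaw":{"type":"number"},"newtons":{"type":"number"}},"required":["rows"]}

```bash
mkdir -p pics; cat > h.py <<'E'
import numpy as np, cv2, pickle
from station import sense, capture, close_job, masks_of
def ray(p,uv,z):
    R=cv2.Rodrigues(np.array(p["rvec"],float))[0];t=np.array(p["tvec"],float).ravel();K=np.array(p["camera_matrix"])
    c=-R.T@t; uv=np.atleast_2d(np.array(uv,float))
    d=(R.T@np.linalg.inv(K)@np.c_[uv,np.ones(len(uv))].T).T
    return c+d*((z-c[2])/d[:,2])[:,None]
def proj(p,X):
    return cv2.projectPoints(np.array(X,float).reshape(-1,3),np.array(p["rvec"],float),np.array(p["tvec"],float),np.array(p["camera_matrix"]),None)[0].reshape(-1,2)
def save(p,n,crop=None,s=1):
    im=p["pixels"][...,::-1]
    if crop: im=im[crop[1]:crop[3],crop[0]:crop[2]]
    cv2.imwrite("pics/"+n,cv2.resize(im,None,fx=s,fy=s,interpolation=cv2.INTER_CUBIC))
E
python3 - <<'E'
from h import *
s=sense();print({k:np.round(v,3).tolist() for k,v in s.items() if k!='tau'})
T={}
for n in("scene","top"):
    p=capture(n);save(p,n+".png",s=1.25);pickle.dump(p,open(n+".pkl","wb"))
    for o in("gauge","bed"):
        for m in masks_of(o,p):print(n,o,round(m["confidence"],2),np.round(m["position"]),m["mask"].sum(),ray(p,m["position"],10)[0].round(),np.median(p["pixels"][m["mask"]],axis=0))
E
```

```text
{'clock': 0.0, 'joint_positions': [1.132, 0.492, 1.559, -0.0, 1.092, -0.106], 'qvel': [0.0, 0.0, -0.001, -0.0, -0.002, -0.0], 'position': [204.046, 590.488, 214.051], 'eef_rot': [[-0.945, 0.327, -0.0], [0.327, 0.945, -0.001], [0.0, -0.001, -1.0]], 'contact_force': [-0.793, 0.081, -0.531], 'moment': [-0.026, 0.005, 0.012], 'grasp_force': 0.0, 'grip_width': 95.167}
scene gauge 0.9 [257. 167.] 517 [ 547. -318.   10.] [140. 111.  85.]
scene gauge 0.86 [192. 126.] 449 [ 534. -615.   10.] [ 44. 111. 109.]
scene gauge 0.7 [225. 147.] 536 [ 544. -460.   10.] [159.  96. 116.]
scene bed 0.67 [352. 221.] 4093 [547.  48.  10.] [127.  91.  68.]
top gauge 0.66 [479. 205.] 655 [ 532. -608.   10.] [ 38. 116. 115.]
top gauge 0.62 [387. 202.] 622 [ 541. -316.   10.] [147. 111.  83.]
top gauge 0.59 [394. 250.] 653 [ 390. -332.   10.] [ 40. 118. 117.]
top gauge 0.57 [434. 204.] 636 [ 537. -464.   10.] [174.  97. 119.]
```

View pics/scene.png

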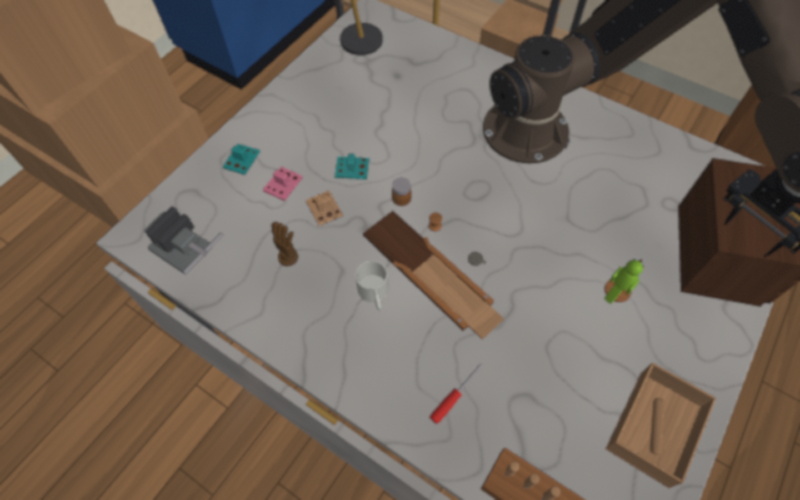

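View pics/top.png

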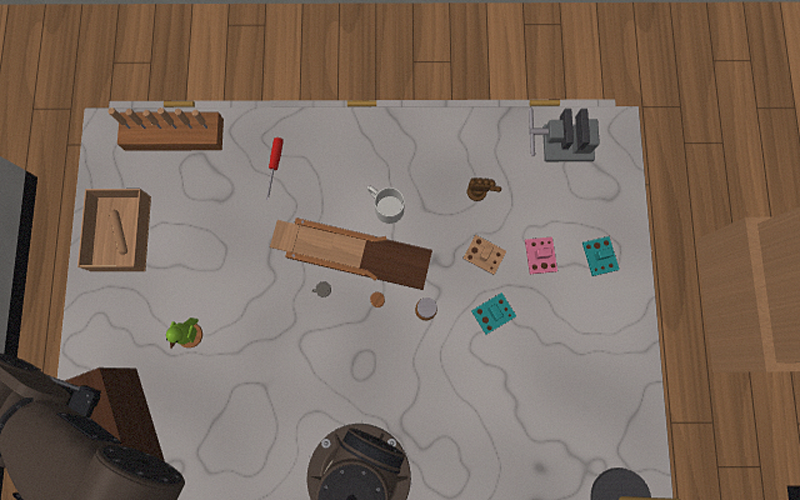

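The scene view shows four gauge-shaped plates. In the top view (native pixels) they are:
- natural wood, (387,203)
- pink, (434,204)
- turquoise, (479,205)
- turquoise, (394,250)

The natural wood one fits "boxwood". The bed's dark landing is at about (317,211), and the rails run left to the lighter tongue at about (227,189). Next I'll enlarge the gauge and bed to confirm and measure.

```bash
python3 - <<'E'
from h import *
p=pickle.load(open("top.pkl","rb"));save(p,"crop.png",(210,165,410,265),4)
p=capture("top")
m=[m for m in masks_of("gauge",p) if abs(m["position"][0]-387)<8][0]["mask"].astype(np.uint8)
pts=np.argwhere(m)[:,::-1]
print(cv2.minAreaRect(pts.astype(np.float32)))
W=ray(p,pts,10)[:,:2].astype(np.float32);print(cv2.minAreaRect(W),W.mean(0))
p2=pickle.load(open("scene.pkl","rb"));save(p2,"crop2.png",(235,140,315,190),10)
print("cam",ray(p,[[0,0]],1e6)[0]*0+(-cv2.Rodrigues(np.array(p["rvec"]))[0].T@np.array(p["tvec"]).ravel()))
p=capture("scene")
m=masks_of("gauge",p)
for k in m:
  if abs(k["position"][0]-257)<8:
    pts=np.argwhere(k["mask"])[:,::-1];W=ray(p,pts,10)[:,:2].astype(np.float32);print(cv2.minAreaRect(W),W.mean(0))
for n in["locket","cup","spool","jar","bronze"]:
  for k in masks_of(n,p)[:1]:print(n,ray(p,k["position"],20)[0].round())
E
```

```text
((394.7059020996094, 250.67648315429688), (23.15230941772461, 29.32625961303711), 59.03623962402344)
((387.0872497558594, -334.9664611816406), (71.3801498413086, 93.90353393554688), 30.43117332458496) [ 387.25433 -335.17838]
cam [ 239.1369823   -79.35297638 1562.95255008]
((541.80419921875, -315.95758056640625), (99.23211669921875, 74.95906829833984), 63.324317932128906) [ 543.42645 -314.9506 ]
cup [655. -81.  20.]
jar [ 393. -160.   20.]
bronze [ 693. -338.   20.]
```

View pics/crop.png

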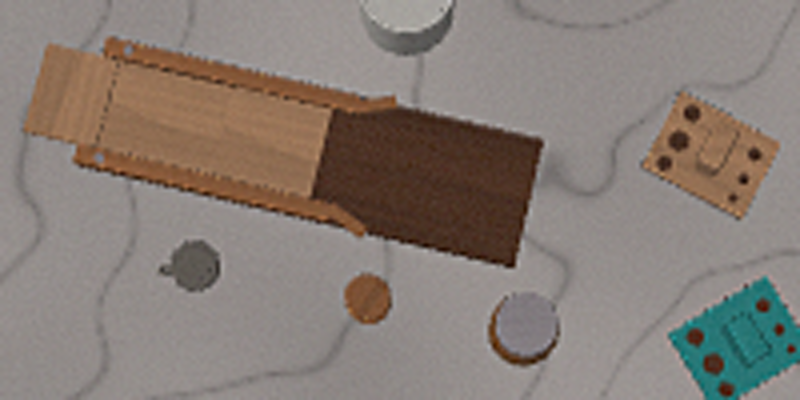

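View pics/crop2.png

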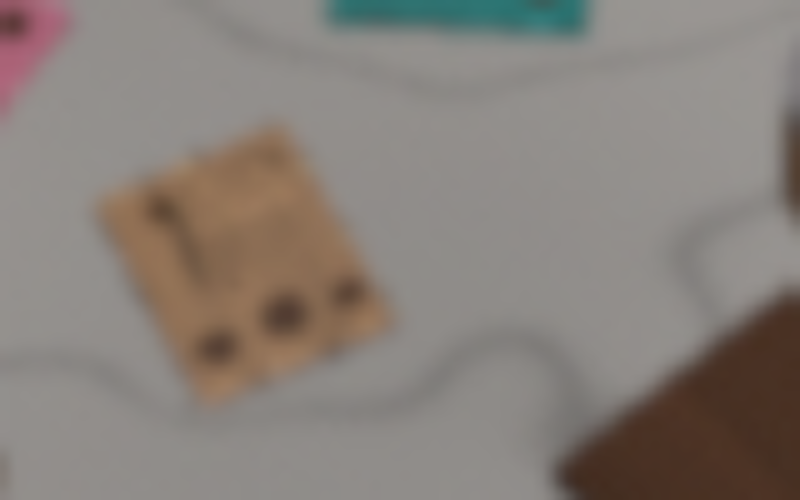

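The crop confirms the natural-wood gauge at native (388,203), with its handle in the middle and no pink or turquoise. The bed's landing end corners are at crop (543,139) and (514,267). The rail far ends are at (107,38) and (75,165), and the tongue sticks out to (47,44)/(22,132). Next I'll compute the poses from these corners.

```bash
python3 - <<'E'
from h import *
from scipy.optimize import least_squares
p=pickle.load(open("top.pkl","rb"))
nat=lambda c:(np.array(c,float)+.5)/4-.5+np.array([210,165])
def fit(model,pix,x0):
    def T(q):
        c,s=np.cos(q[2]),np.sin(q[2]);m=np.array(model,float)
        return np.c_[q[0]+c*m[:,0]-s*m[:,1],q[1]+s*m[:,0]+c*m[:,1],m[:,2]]
    r=least_squares(lambda q:(proj(p,T(q))-nat(pix)).ravel(),x0,x_scale=[1,1,.01]);print(r.x.round(4),np.degrees(r.x[2]).round(2),"res px",r.fun.round(2));return r.x
b=fit([[52.5,-190,14],[-52.5,-190,14],[52.5,170,19],[-52.5,170,19]],[[543,139],[514,267],[107,38],[75,165]],[550,-50,-.2])
g=fit([[-35,-45,10],[35,-45,10],[35,45,10],[-35,45,10]],[[742,217],[780,143],[683,92],[642,164]],[541,-316,-.5])
g=fit([[-35,-45,10],[35,-45,10],[35,45,10],[-35,45,10]],[[742,217],[780,143],[683,92],[642,164]],[541,-316,-.5]) if 0 else g
c,s=np.cos(b[2]),np.sin(b[2]);R=np.array([[c,-s],[s,c]])
print("landing",b[:2]+R@[0,-130],"mouth",b[:2]+R@[0,-40])
tb=lambda w:R.T@(w-b[:2])
for n,q in[("tongue start",[330,107]),("",[312,198]),("tongue end",[47,44]),("",[22,132])]:print(n,tb(ray(p,nat(q),14)[0,:2]).round(1))
# handle top rough check
print("handle",ray(p,nat([719,143]),47)[0],"plate",ray(p,nat([711,154]),10)[0])
E
```

```text
[ 5.423457e+02  1.339770e+01 -2.314000e-01] -13.26 res px [ 0.29  0.11  0.41 -0.03 -0.11  0.17 -0.6  -0.28]
[ 5.386533e+02 -3.173093e+02 -5.073000e-01] -29.07 res px [ 0.    0.42  0.47 -0.04 -0.31 -0.57 -0.16  0.18]
landing [ 512.53734428 -113.13874631] mouth [533.17391876 -25.53662422]
tongue start [ 39.6 -17.5]
 [-35.4 -20.9]
tongue end [ 38.4 216.7]
 [-35.9 217.1]
handle [ 540.04692229 -317.62032098   47.        ] plate [ 538.46196756 -316.75545555   10.        ]
```

>>> move_arm:
  rows:
    - [[-30,-19,0],0]
    - [[-30,-19,0],0]
    - [[-30,-19,0],0]
    - [[-30,-19,0],0]
    - [[-30,-19,0],0]
    - [[-30,-19,0],0]
    - [[-30,-19,0],0]
    - [[-30,-19,0],0]

```text
clock: 1.42
position: [382.2, 367.2, 214.9]
eef_rot: [[-0.945, 0.327, 0.0], [0.327, 0.945, 0.0], [-0.0, 0.0, -1.0]]
contact_force: [-0.0, 0.2, -1.2]
grip_width: 95.1
grasp_force: 0.0
```

>>> move_arm:
  rows:
    - [[-30,-19,0],0]
    - [[-30,-19,0],0]
    - [[-30,-19,0],0]
    - [[-30,-19,0],0]
    - [[-30,-19,0],0]
    - [[-30,-19,0],0]
    - [[-30,-19,0],0]
    - [[-30,-19,0],0]

```text
clock: 2.08
position: [559.4, 145.0, 214.8]
eef_rot: [[-0.945, 0.327, 0.0], [0.327, 0.945, 0.0], [-0.0, 0.0, -1.0]]
contact_force: [0.5, 0.9, -0.5]
grip_width: 95.2
grasp_force: 0.0
```

>>> move_arm:
  rows:
    - [[-8,-28,0],0]
    - [[-8,-28,0],0]
    - [[-8,-28,0],0]
    - [[-8,-28,0],0]
    - [[-8,-28,0],0]
    - [[-8,-28,0],0]
    - [[-8,-28,0],0]
    - [[-8,-28,0],0]

```text
clock: 2.75
position: [545.6, -87.4, 214.8]
eef_rot: [[-0.945, 0.327, 0.0], [0.327, 0.945, 0.0], [-0.0, 0.0, -1.0]]
contact_force: [0.9, 0.4, -0.2]
grip_width: 94.9
grasp_force: 0.0
```

>>> move_arm:
  rows:
    - [[-8,-28,0],0]
    - [[-8,-28,0],0]
    - [[-8,-28,0],0]
    - [[-8,-28,0],0]
    - [[-8,-28,0],0]
    - [[-8,-28,0],0]
    - [[-8,-28,0],5]
    - [[-8,-28,0],5]

```text
clock: 3.42
position: [530.5, -319.9, 214.6]
eef_rot: [[-0.872, 0.489, 0.0], [0.489, 0.872, -0.0], [-0.0, 0.0, -1.0]]
contact_force: [0.2, 0.1, -0.6]
grip_width: 94.6
grasp_force: 0.0
```

>>> move_arm:
  rows:
    - [[-3,3,25],0]
    - [[-3,3,25],0]
    - [[0,0,25],0]
    - [[0,0,25],0]
    - [[0,0,25],0]
    - [[0,0,25],0]
    - [[0,0,20],0]
    - [[0,0,15],0]

```text
clock: 4.08
position: [538.3, -315.7, 27.6]
eef_rot: [[-0.874, 0.486, -0.001], [0.486, 0.874, 0.001], [0.002, 0.0, -1.0]]
contact_force: [-0.4, 0.4, 0.0]
grip_width: 94.8
grasp_force: 0.0
```

```bash
python3 - <<'E'
from h import *
p=capture("top");s=sense();print(s["position"].round(1) if hasattr(s["position"],"round") else s["position"],s["contact_force"])
save(p,"grasp.png",(340,160,440,235),8)
E
```

```text
[ 537.5 -315.2   25.5] [-0.83195764  0.6706129  -2.70828758]
```

View pics/grasp.png

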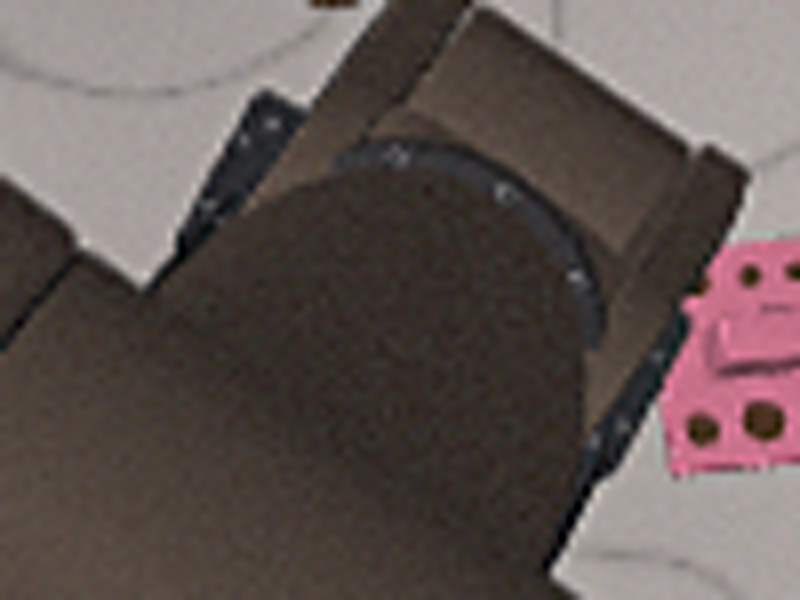

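The arm hides the gauge, but the pose agrees with the measurement. I'll lower the last bit and close.

>>> move_arm:
  rows:
    - [[-1,-1,3],0]
    - [[0,-1,3],0]
    - [[0,0,3],0]
    - [[0,0,1],0]
    - [[0,0,0],0]
    - [[0,0,0],0]
    - [[0,0,0],0]
    - [[0,0,0],0]

```text
clock: 4.8
position: [538.8, -318.3, 19.9]
eef_rot: [[-0.874, 0.486, 0.0], [0.486, 0.874, -0.0], [-0.0, 0.0, -1.0]]
contact_force: [0.2, -0.3, 0.2]
grip_width: 95.1
grasp_force: 0.0
```

>>> move_arm:
  rows:
    - [[0,0,0],0]
    - [[0,0,0],0]
    - [[0,0,0],0]
    - [[0,0,0],0]
    - [[0,0,0],0]
    - [[0,0,0],0]
    - [[0,0,0],0]
    - [[0,0,0],0]
  jaw: 1
  newtons: 15

```text
clock: 5.47
position: [538.7, -318.3, 19.6]
eef_rot: [[-0.874, 0.486, 0.0], [0.486, 0.874, 0.0], [0.0, 0.0, -1.0]]
contact_force: [0.3, -0.5, 0.4]
grip_width: 47.2
grasp_force: 0.0
```

>>> move_arm:
  rows:
    - [[0,0,2],0]
    - [[0,0,2],0]
    - [[0,0,0],0]
    - [[0,0,0],0]
    - [[0,0,0],0]
    - [[0,0,0],0]
    - [[0,0,0],0]
    - [[0,0,0],0]

```text
clock: 6.13
position: [538.6, -318.2, 15.4]
eef_rot: [[-0.874, 0.486, -0.0], [0.486, 0.874, 0.0], [0.0, 0.0, -1.0]]
contact_force: [0.8, 0.9, -4.3]
grip_width: 19.7
grasp_force: 15.0
```

>>> move_arm:
  rows:
    - [[0,0,-3],0]
    - [[0,0,-6],0]
    - [[0,0,-8],0]
    - [[0,0,-8],0]
    - [[0,0,-8],0]
    - [[0,0,-8],0]
    - [[0,0,-6],0]
    - [[0,0,-3],0]

```text
clock: 6.8
position: [539.0, -318.5, 67.0]
eef_rot: [[-0.874, 0.486, 0.001], [0.486, 0.874, -0.001], [-0.001, -0.0, -1.0]]
contact_force: [-0.2, -0.1, -2.5]
grip_width: 19.8
grasp_force: 15.0
```

>>> move_arm:
  rows:
    - [[6,8,0],0]
    - [[12,16,0],0]
    - [[18,25,0],0]
    - [[20,27,0],0]
    - [[20,27,0],0]
    - [[20,27,0],0]
    - [[16,22,0],0]
    - [[10,14,0],0]

```text
clock: 7.47
position: [511.3, -110.7, 65.4]
eef_rot: [[-0.875, 0.485, -0.001], [0.485, 0.875, 0.001], [0.002, 0.0, -1.0]]
contact_force: [0.6, -0.4, -2.9]
grip_width: 19.8
grasp_force: 15.0
```

>>> move_arm:
  rows:
    - [[0,0,0],-2]
    - [[0,0,0],-3]
    - [[0,0,0],-3]
    - [[0,0,0],-3]
    - [[0,0,0],-3]
    - [[0,0,0],-1.8]
    - [[0,0,0],0]
    - [[0,0,0],0]

```text
clock: 8.13
position: [512.3, -113.5, 65.5]
eef_rot: [[-0.973, 0.23, -0.0], [0.23, 0.973, 0.0], [0.0, 0.0, -1.0]]
contact_force: [0.3, 0.7, -2.2]
grip_width: 19.9
grasp_force: 15.0
```

```bash
python3 - <<'E'
from h import *
s=sense();print(np.round(s["position"],1),np.round(s["contact_force"],1),s["grip_width"],s["grasp_force"])
r=np.array(s["eef_rot"]);print("tool y deg",np.degrees(np.arctan2(r[1,1],r[0,1])))
d=r.T@(np.array([512.5,-113.1,0])-np.array(s["position"]));print("tool delta",d.round(1))
p=capture("scene");save(p,"carry.png",(270,130,400,230),6)
for m in masks_of("gauge",p)[:4]:
  print(m["confidence"],m["position"])
E
```

```text
[ 512.3 -113.5   65.5] [ 0.3  0.7 -2.2] 19.854323744800617 14.993606060743332
tool y deg 76.6744130402845
tool delta [-0.1  0.4 65.5]
0.95 [222.7, 146.7]
0.92 [311.6, 180.6]
0.85 [191.9, 130.0]
0.73 [281.5, 134.3]
```

View pics/carry.png

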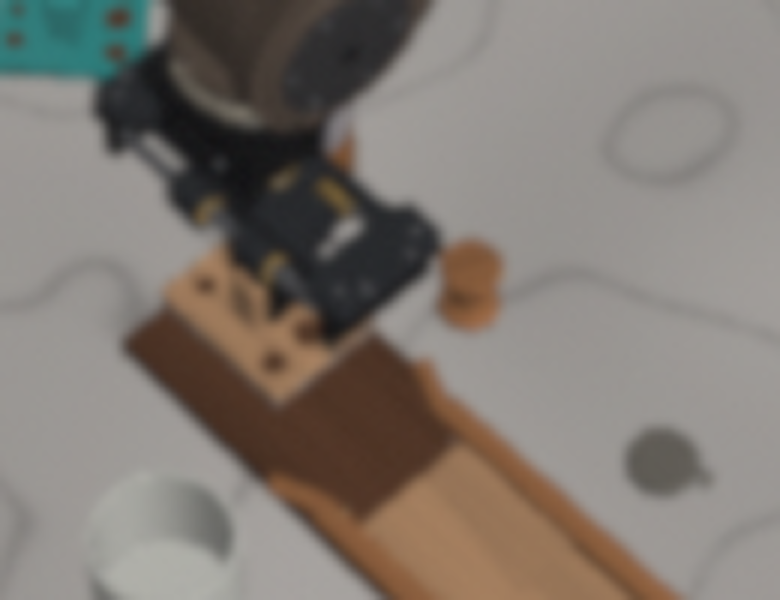

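The gauge hangs level and squarely over the dark landing, its +x/+y corner at crop (278,405). I'll lower it.

>>> move_arm:
  rows:
    - [[0,0,3],0]
    - [[0,0,6],0]
    - [[0,0,6],0]
    - [[0,0,6],0]
    - [[0,0,6],0]
    - [[0,0,4],0]
    - [[0,0,2],0]
    - [[0,0,0],0]

```text
clock: 8.9
position: [512.5, -113.8, 32.0]
eef_rot: [[-0.973, 0.23, -0.001], [0.23, 0.973, 0.0], [0.001, 0.0, -1.0]]
contact_force: [-0.5, 0.7, -3.2]
grip_width: 20.1
grasp_force: 15.0
```

>>> move_arm:
  rows:
    - [[0,0,0.4],0]
    - [[0,0,0.4],0]
    - [[0,0,0.4],0]
    - [[0,0,0.4],0]
    - [[0,0,0.4],0]
    - [[0,0,0],0]
    - [[0,0,0],0]
    - [[0,0,0],0]

```text
clock: 9.57
position: [512.7, -113.9, 30.7]
eef_rot: [[-0.973, 0.23, 0.0], [0.23, 0.973, 0.0], [-0.0, 0.0, -1.0]]
contact_force: [-0.2, -0.0, -3.6]
grip_width: 20.0
grasp_force: 15.0
```

>>> move_arm:
  rows:
    - [[0,0,0.4],0]
    - [[0,0,0.4],0]
    - [[0,0,0.4],0]
    - [[0,0,0.3],0]
    - [[0,0,0],0]
    - [[0,0,0],0]
    - [[0,0,0],0]
    - [[0,0,0],0]

```text
clock: 10.23
position: [512.7, -113.9, 29.3]
eef_rot: [[-0.973, 0.23, 0.0], [0.23, 0.973, 0.0], [-0.0, 0.0, -1.0]]
contact_force: [-1.8, -0.2, 5.4]
grip_width: 19.6
grasp_force: 15.0
```

>>> move_arm:
  rows:
    - [[0,0,0],0]
    - [[0,0,0],0]
    - [[0,0,0],0]
    - [[0,0,0],0]
    - [[0,0,0],0]
    - [[0,0,0],0]
    - [[0,0,0],0]
    - [[0,0,0],0]
  jaw: 0.4
  newtons: 5

```text
clock: 10.9
position: [512.7, -113.9, 29.1]
eef_rot: [[-0.973, 0.23, 0.0], [0.23, 0.973, 0.0], [-0.0, 0.0, -1.0]]
contact_force: [-0.2, 0.2, -0.5]
grip_width: 28.2
grasp_force: 0.0
```

```bash
python3 - <<'E'
from h import *
from scipy.optimize import least_squares
p=capture("scene")
b=np.array([542.35,13.4,-.2314]);c,s=np.cos(b[2]),np.sin(b[2]);R=np.array([[c,-s],[s,c]])
m=[m for m in masks_of("gauge",p) if abs(m["position"][0]-311)<20][0];print(m["position"])
pts=np.argwhere(m["mask"])[:,::-1];W=ray(p,pts,24)[:,:2];B=(W-b[:2])@R
print("bed x range",np.percentile(B[:,0],[0.5,99.5]),"y",np.percentile(B[:,1],[0.5,99.5]))
st=sense();print("tcp in bed",(np.array(st["position"][:2])-b[:2])@R,st["position"][2],st["grip_width"],np.round(st["contact_force"],1))
save(p,"landed.png",(270,130,400,230),6)
E
```

```text
[309.6, 188.7]
bed x range [-5.37958231 40.08579837] y [-175.80294084  -80.44927506]
tcp in bed [   0.32756205 -130.73593042] 29.096458411666095 28.781635562416724 [ 0.1 -0.4 -0.5]
```

View pics/landed.png

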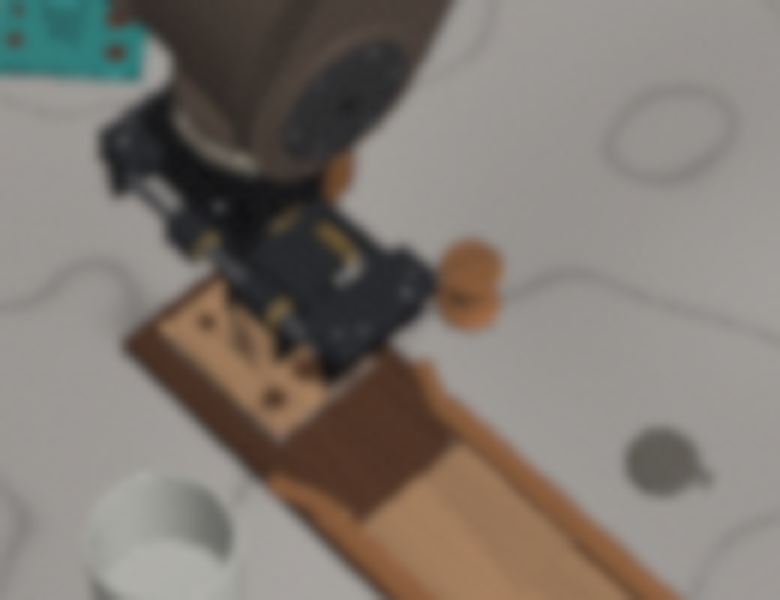

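The gauge lies flat on the landing, its lit corner at crop (280,440), with the fingers loose around the handle. I'll use a minimal jaw force so the jaw yields, and push with the trailing finger.

>>> move_arm:
  rows:
    - [[0,1,-1],0]
    - [[0,2,-1],0]
    - [[0,3,0],0]
    - [[0,3.5,0],0]
    - [[0,3.5,0],0]
    - [[0,3.5,0],0]
    - [[0,3.5,0],0]
    - [[0,3.5,0],0]
  newtons: 3

```text
clock: 11.67
position: [518.2, -90.6, 31.1]
eef_rot: [[-0.973, 0.229, 0.0], [0.229, 0.973, 0.0], [-0.0, 0.0, -1.0]]
contact_force: [-0.8, -2.0, 0.4]
grip_width: 28.5
grasp_force: 0.6
```

>>> move_arm:
  rows:
    - [[0,3.5,0],0]
    - [[0,3.5,0],0]
    - [[0,3.5,0],0]
    - [[0,3.5,0],0]
    - [[0,3.5,0],0]
    - [[0,3.5,0],0]
    - [[0,3.5,0],0]
    - [[0,3.5,0],0]

```text
clock: 12.33
position: [524.6, -63.4, 31.1]
eef_rot: [[-0.973, 0.229, -0.0], [0.229, 0.973, 0.0], [0.0, 0.0, -1.0]]
contact_force: [0.1, -1.8, 0.5]
grip_width: 28.4
grasp_force: 0.6
```

>>> move_arm:
  rows:
    - [[0,2.5,0],0]
    - [[0,2.5,0],0]
    - [[0,2.5,0],0]
    - [[0,2.5,0],0]
    - [[0,2.5,0],0]
    - [[0,2.5,0],0]
    - [[0,2.5,0],0]
    - [[0,2.5,0],0]

```text
clock: 13.0
position: [529.1, -44.1, 31.1]
eef_rot: [[-0.973, 0.23, -0.0], [0.23, 0.973, 0.0], [0.0, 0.0, -1.0]]
contact_force: [0.3, -1.7, 1.2]
grip_width: 28.7
grasp_force: 0.6
```

>>> move_arm:
  rows:
    - [[0,3,0],0]
    - [[0,3,0],0]
    - [[0,3,0],0]
    - [[0,3,0],0]
    - [[0,3,0],0]
    - [[0,3,0],0]
    - [[0,3,0],0]
    - [[0,3,0],0]

```text
clock: 13.67
position: [534.7, -20.7, 31.1]
eef_rot: [[-0.973, 0.23, 0.0], [0.23, 0.973, 0.0], [0.0, 0.0, -1.0]]
contact_force: [-1.7, -0.4, 0.6]
grip_width: 28.5
grasp_force: 0.6
```

```bash
cat > look.py <<'E'
from h import *
b=np.array([542.35,13.4,-.2314]);c,s=np.cos(b[2]),np.sin(b[2]);R=np.array([[c,-s],[s,c]])
def look(save_as=None):
    st=sense();t=(np.array(st["position"][:2])-b[:2])@R
    print("tcp bed",t.round(1),"w",round(st["grip_width"],2),"f",np.round(st["contact_force"],1))
    out=[]
    for n in("scene","top"):
        p=capture(n)
        if save_as and n=="scene": save(p,save_as,(290,150,420,260),6)
        e=proj(p,np.r_[[b[0],b[1]]+R@[0,t[1]],24])[0]
        for m in masks_of("gauge",p):
            if np.hypot(*(np.array(m["position"])-e))<25:
                pts=np.argwhere(m["mask"])[:,::-1];B=(ray(p,pts,24)[:,:2]-b[:2])@R
                print(n,round(m["confidence"],2),"n",len(pts),"x",np.percentile(B[:,0],[1,99]).round(1),"y-tcp",(np.percentile(B[:,1],[1,50,99])-t[1]).round(1))
E
python3 -c "from look import *;look()"
```

```text
tcp bed [  0.3 -34.9] w 28.51 f [-1.7 -0.4  0.6]
scene 0.84 n 399 x [-8.2 41. ] y-tcp [-49.3  -1.3  42.1]
```

>>> move_arm:
  rows:
    - [[0,3,0],0]
    - [[0,3,0],0]
    - [[0,3,0],0]
    - [[0,3,0],0]
    - [[0,3,0],0]
    - [[0,3,0],0]
    - [[0,3,0],0]
    - [[0,3,0],0]

```text
clock: 14.53
position: [540.2, 2.7, 31.1]
eef_rot: [[-0.973, 0.229, -0.0], [0.229, 0.973, 0.0], [0.0, 0.0, -1.0]]
contact_force: [-0.2, -0.2, -1.1]
grip_width: 28.5
grasp_force: 0.4
```

```bash
python3 -c "from look import *;look()"
```

```text
tcp bed [  0.3 -10.9] w 28.54 f [-0.2 -0.2 -1.1]
scene 0.96 n 340 x [-6.7 39.2] y-tcp [-44.4   1.8  41.7]
```

>>> move_arm:
  rows:
    - [[0,2.5,0],0]
    - [[0,2.5,0],0]
    - [[0,2.5,0],0]
    - [[0,2.5,0],0]
    - [[0,2.5,0],0]
    - [[0,2.5,0],0]
    - [[0,2.5,0],0]
    - [[0,2.5,0],0]

```text
clock: 15.4
position: [544.8, 22.1, 31.2]
eef_rot: [[-0.973, 0.229, 0.0], [0.229, 0.973, 0.0], [-0.0, 0.0, -1.0]]
contact_force: [-0.2, -2.1, 0.6]
grip_width: 28.5
grasp_force: 0.6
```

```bash
python3 -c "from look import *;look()"
```

```text
tcp bed [0.3 9.1] w 28.53 f [-0.2 -2.1  0.6]
scene 0.92 n 440 x [-10.5  41.1] y-tcp [-50.9  -0.2  45.4]
```

>>> move_arm:
  rows:
    - [[0,2,0],0]
    - [[0,2,0],0]
    - [[0,2,0],0]
    - [[0,2,0],0]
    - [[0,2,0],0]
    - [[0,2,0],0]
    - [[0,2,0],0]
    - [[0,2,0],0]

```text
clock: 16.27
position: [548.4, 37.7, 31.1]
eef_rot: [[-0.973, 0.229, -0.0], [0.229, 0.973, 0.0], [0.0, 0.0, -1.0]]
contact_force: [-0.8, -0.8, -0.8]
grip_width: 28.3
grasp_force: 0.4
```

```bash
python3 -c "from look import *;look('rail.png')"
```

```text
tcp bed [ 0.3 25. ] w 28.27 f [-0.8 -0.8 -0.8]
scene 0.83 n 356 x [-8.1 38.6] y-tcp [-45.1   2.   43. ]
```

View pics/rail.png

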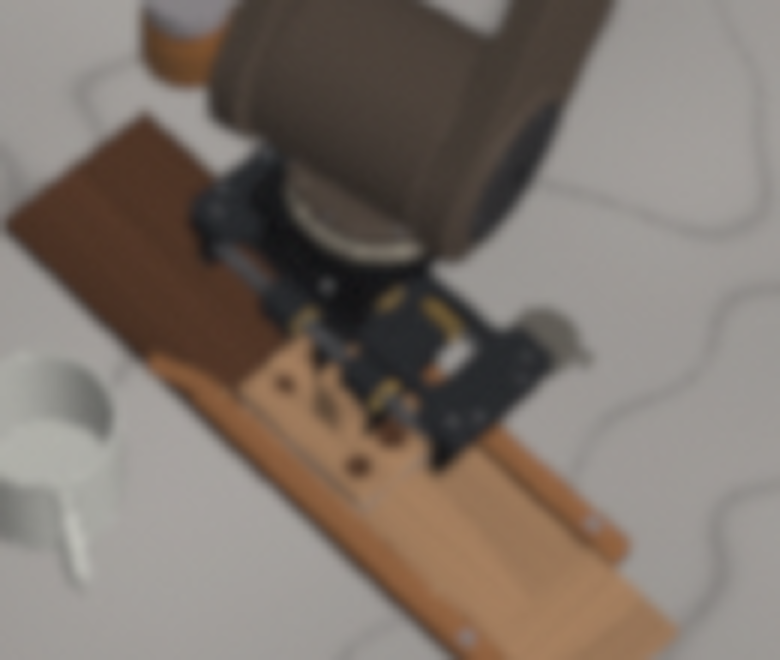

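The gauge is between the rails, its lit edge running from crop (243,388) to (365,505). Holes are visible at (285,384) and (358,466). Next I'll see whether hole positions give a usable tilt measure.

```bash
cat >> look.py <<'E'
def holes(tcpy=None):
    st=sense();t=(np.array(st["position"][:2])-b[:2])@R
    p=capture("scene");g=p["pixels"].min(axis=2).astype(np.float32)
    cy=t[1]-4.2;o=[]
    for hy in(-30,32):
        q=proj(p,np.r_[b[:2]+R@[H[hy],cy+hy],24])[0]
        x0,y0=np.round(q).astype(int);w=g[y0-4:y0+5,x0-4:x0+5]
        k=np.clip(np.percentile(w,60)-w-8,0,None);yy,xx=np.mgrid[-4:5,-4:5]
        c=np.array([x0+(k*xx).sum()/k.sum(),y0+(k*yy).sum()/k.sum()])
        r=(ray(p,c,24)[0,:2]-b[:2])@R;o.append(np.r_[r[0],r[1]-cy])
    print("tcp",t.round(1),"w",round(st["grip_width"],2),"f",np.round(st["contact_force"],1),"rear",o[0].round(1),"front",o[1].round(1),"dist",round(o[1][1]-o[0][1],1))
H={-30:22,32:22}
E
python3 - <<'E'
from look import *
p=pickle.load(open("scene.pkl","rb"))
for ty,a,q in[(-130.7,(304.5,183.67),(315.5,196.33)),(25,(290+285/6,150+384/6),(290+358/6,150+466/6))]:
    r=(ray(p,[a,q],24)[:,:2]-b[:2])@R; r[:,1]-=ty-4.2; print(r.round(1))
Rc=cv2.Rodrigues(np.array(p["rvec"]))[0];print("cam in bed",R.T@((-Rc.T@np.array(p["tvec"]).ravel())[:2]-b[:2]),(-Rc.T@np.array(p["tvec"]).ravel())[2])
E
```

```text
[[ 16.8 -22.7]
 [ 23.2  35.9]]
[[ 16.9 -27.3]
 [ 22.8  31.4]]
cam in bed [505.84861908 451.9619623 ] 1262.0802720050415
```

```bash
python3 - <<'E'
from look import *
from scipy import ndimage
p=capture("scene");cv2.imwrite("pics/x.png",p["pixels"][...,::-1])
pickle.dump(p,open("flat.pkl","wb"))
st=sense();print(st["clock"])
cy=20.8;g=p["pixels"].min(axis=2).astype(int)
q=proj(p,np.r_[b[:2]+R@[20,cy+28],24])[0].round().astype(int);print(q)
print(g[q[1]-7:q[1]+8,q[0]-8:q[0]+9])
E
```

```text
16.5167
[350 226]
[[ 79  70  62  63  72  82  85  81  67  48  35  34  41  54  64  73  72]
 [ 87  81  73  68  74  83  87  84  67  44  34  33  40  48  55  65  67]
 [ 91  88  83  77  78  85  89  85  67  50  40  40  41  41  46  56  64]
 [ 91  91  88  84  83  85  88  87  77  66  58  47  41  39  41  54  68]
 [ 90  92  91  89  87  88  88  88  86  82  73  58  46  42  46  60  76]
 [ 89  91  91  91  90  89  87  87  87  88  84  75  65  60  62  72  82]
 [ 88  89  91  92  91  87  81  78  79  84  88  87  83  81  82  86  88]
 [ 84  87  88  91  88  80  68  61  62  72  84  91  91  91  93  93  93]
 [ 82  84  86  88  85  74  57  45  48  62  80  89  92  95  97  99  98]
 [ 79  81  81  85  84  74  58  46  48  62  79  88  93  95  99 101  99]
 [ 75  79  79  80  83  80  71  64  64  73  84  90  94  98 101 101  98]
 [ 69  75  77  79  79  82  82  81  82  85  90  94  96  99  99  98  95]
 [ 64  69  75  76  77  79  83  87  89  91  93  96  96  97  96  96  95]
 [ 62  64  68  73  76  78  81  86  91  93  95  97  96  94  94  95  95]
 [ 61  63  64  68  73  78  82  86  94  98  97  95  94  94  93  93  94]]
```

The hole spacing is 58.6 mm on the landing and 58.7 mm now, so the gauge is still flat at y≈21. The pocket's end is therefore at least about 45 mm further on.

```bash
cat >> look.py <<'E'
def holes(p=None,ty=None):
    st=sense()
    if ty is None: ty=((np.array(st["position"][:2])-b[:2])@R)[1]
    p=p or capture("scene");g=p["pixels"].min(axis=2).astype(np.float32)
    cy=ty-4.2;o=[];yy,xx=np.mgrid[-3:4,-3:4]
    for h in((16.9,-27.3),(22.8,31.4)):
        c=proj(p,np.r_[b[:2]+R@[h[0],cy+h[1]],24])[0]
        for _ in range(6):
            w=cv2.getRectSubPix(g,(7,7),tuple(map(float,c)));k=np.clip(76-w,0,None)*(xx**2+yy**2<11)
            c=c+np.array([(k*xx).sum(),(k*yy).sum()])/max(k.sum(),1)
        r=(ray(p,c,24)[0,:2]-b[:2])@R;o.append(np.r_[r[0],r[1]-cy])
    print("tcpy",round(ty,1),"z",round(st["position"][2],1),"w",round(st["grip_width"],2),"f",np.round(st["contact_force"],1),"rear",o[0].round(2),"front",o[1].round(2),"d",(o[1]-o[0]).round(2))
E
python3 -c "
from look import *;holes(pickle.load(open('flat.pkl','rb')),25.0);holes()"
```

```text
tcpy 25.0 z 31.2 w 28.66 f [-0.6  0.7 -1.1] rear [ 17.11 -28.88] front [22.94 30.21] d [ 5.83 59.09]
tcpy 24.8 z 31.2 w 28.66 f [-0.6  0.7 -1.1] rear [ 17.12 -28.67] front [22.93 30.4 ] d [ 5.81 59.07]
```

>>> move_arm:
  rows:
    - [[0,1,0],0]
    - [[0,1.5,0],0]
    - [[0,1.5,0],0]
    - [[0,1.5,0],0]
    - [[0,1.5,0],0]
    - [[0,1.5,0],0]
    - [[0,1.5,0],0]
    - [[0,0,0],0]

```text
clock: 17.23
position: [550.8, 47.5, 31.1]
eef_rot: [[-0.973, 0.229, 0.0], [0.229, 0.973, 0.0], [-0.0, 0.0, -1.0]]
contact_force: [-1.2, -0.2, -0.2]
grip_width: 28.9
grasp_force: 0.0
```

```bash
python3 -c "
from look import *;holes()"
```

```text
tcpy 35.1 z 31.1 w 28.92 f [-1.2 -0.2 -0.2] rear [ 16.68 -29.23] front [22.91 29.74] d [ 6.22 58.97]
```

>>> move_arm:
  rows:
    - [[0,1,0],0]
    - [[0,1.5,0],0]
    - [[0,1.5,0],0]
    - [[0,1.5,0],0]
    - [[0,1.5,0],0]
    - [[0,1.5,0],0]
    - [[0,1.5,0],0]
    - [[0,0,0],0]

```text
clock: 17.95
position: [553.0, 57.2, 31.1]
eef_rot: [[-0.973, 0.229, 0.0], [0.229, 0.973, 0.0], [-0.0, 0.0, -1.0]]
contact_force: [0.1, -0.0, -0.1]
grip_width: 28.4
grasp_force: 0.0
```

```bash
python3 -c "
from look import *;holes()"
```

```text
tcpy 45.1 z 31.1 w 28.43 f [ 0.1 -0.  -0.1] rear [ 16.98 -28.94] front [22.99 29.73] d [ 6.01 58.67]
```

>>> move_arm:
  rows:
    - [[0,1,0],0]
    - [[0,1.5,0],0]
    - [[0,1.5,0],0]
    - [[0,1.5,0],0]
    - [[0,1.5,0],0]
    - [[0,1.5,0],0]
    - [[0,1.5,0],0]
    - [[0,0,0],0]

```text
clock: 18.67
position: [555.4, 66.9, 31.1]
eef_rot: [[-0.973, 0.229, 0.0], [0.229, 0.973, 0.0], [-0.0, 0.0, -1.0]]
contact_force: [0.3, -0.4, 0.1]
grip_width: 28.6
grasp_force: 0.0
```

```bash
python3 -c "
from look import *;holes()"
```

```text
tcpy 55.1 z 31.1 w 28.63 f [ 0.3 -0.4  0.1] rear [ 16.88 -29.28] front [22.68 29.88] d [ 5.79 59.16]
```

>>> move_arm:
  rows:
    - [[0,1,0],0]
    - [[0,1.5,0],0]
    - [[0,1.5,0],0]
    - [[0,1.5,0],0]
    - [[0,1.5,0],0]
    - [[0,1.5,0],0]
    - [[0,1.5,0],0]
    - [[0,0,0],0]

```text
clock: 19.38
position: [557.6, 76.7, 31.1]
eef_rot: [[-0.973, 0.229, 0.0], [0.229, 0.973, 0.0], [-0.0, 0.0, -1.0]]
contact_force: [0.3, 0.0, -0.5]
grip_width: 28.4
grasp_force: 0.1
```

```bash
python3 -c "
from look import *;holes()"
```

```text
tcpy 65.1 z 31.1 w 28.42 f [ 0.3  0.  -0.5] rear [ 15.46 -30.79] front [24.3  30.03] d [ 8.85 60.82]
```

>>> move_arm:
  rows:
    - [[0,1,0],0]
    - [[0,1.5,0],0]
    - [[0,1.5,0],0]
    - [[0,1.5,0],0]
    - [[0,1.5,0],0]
    - [[0,1.5,0],0]
    - [[0,1.5,0],0]
    - [[0,0,0],0]

```text
clock: 20.1
position: [559.9, 86.4, 31.1]
eef_rot: [[-0.973, 0.229, 0.0], [0.229, 0.973, 0.0], [-0.0, 0.0, -1.0]]
contact_force: [0.3, 0.3, -0.1]
grip_width: 28.0
grasp_force: 0.0
```

```bash
python3 -c "
from look import *;holes()"
```

```text
tcpy 75.1 z 31.1 w 28.04 f [ 0.3  0.3 -0.1] rear [ 16.32 -30.36] front [24.52 29.85] d [ 8.2  60.21]
```

The nose tipped in between TCP y 55 and 65 (the hole offset jumped from 5.8 to 8.8). That puts the pocket's middle at about 98–108 and the end stop at TCP y of about 105–117. I can go to 96 safely, then take small steps.

>>> move_arm:
  rows:
    - [[0,1,0],0]
    - [[0,1.5,0],0]
    - [[0,1.5,0],0]
    - [[0,1.5,0],0]
    - [[0,1.5,0],0]
    - [[0,1.5,0],0]
    - [[0,1.5,0],0]
    - [[0,1,0],0]

```text
clock: 20.82
position: [562.4, 97.0, 31.1]
eef_rot: [[-0.973, 0.229, 0.0], [0.229, 0.973, 0.0], [0.0, 0.0, -1.0]]
contact_force: [-0.2, -0.4, 0.2]
grip_width: 28.4
grasp_force: 0.3
```

>>> move_arm:
  rows:
    - [[0,1.5,0],0]
    - [[0,1.5,0],0]
    - [[0,1.5,0],0]
    - [[0,1.5,0],0]
    - [[0,1.5,0],0]
    - [[0,1.5,0],0]
    - [[0,1,0],0]
    - [[0,0,0],0]

```text
clock: 21.48
position: [564.7, 106.8, 31.1]
eef_rot: [[-0.973, 0.229, 0.0], [0.229, 0.973, 0.0], [-0.0, 0.0, -1.0]]
contact_force: [-0.2, 0.6, -0.9]
grip_width: 28.4
grasp_force: 0.0
```

```bash
python3 -c "
from look import *;holes()"
```

```text
tcpy 96.0 z 31.1 w 28.39 f [-0.2  0.6 -0.9] rear [ 17.01 -29.74] front [24.86 30.31] d [ 7.85 60.05]
```

Still nose-down. Now 2 mm per call.

>>> move_arm:
  rows:
    - [[0,0.5,0],0]
    - [[0,0.5,0],0]
    - [[0,0.5,0],0]
    - [[0,0.5,0],0]
    - [[0,0.5,0],0]
    - [[0,0.5,0],0]
    - [[0,0,0],0]
    - [[0,0,0],0]

```text
clock: 22.2
position: [565.4, 109.5, 31.2]
eef_rot: [[-0.973, 0.23, 0.0], [0.23, 0.973, 0.0], [-0.0, 0.0, -1.0]]
contact_force: [-0.3, 0.4, 0.4]
grip_width: 28.7
grasp_force: 0.1
```

```bash
python3 -c "
from look import *;holes()"
```

```text
tcpy 98.8 z 31.2 w 28.67 f [-0.3  0.4  0.4] rear [ 17.03 -29.25] front [24.66 30.32] d [ 7.63 59.57]
```

>>> move_arm:
  rows:
    - [[0,0.5,0],0]
    - [[0,0.5,0],0]
    - [[0,0.5,0],0]
    - [[0,0.5,0],0]
    - [[0,0,0],0]
    - [[0,0,0],0]
    - [[0,0,0],0]
    - [[0,0,0],0]

```text
clock: 22.92
position: [565.9, 111.4, 31.2]
eef_rot: [[-0.973, 0.23, 0.0], [0.23, 0.973, 0.0], [-0.0, 0.0, -1.0]]
contact_force: [-1.1, 0.1, 0.1]
grip_width: 28.6
grasp_force: 0.0
```

```bash
python3 -c "
from look import *;holes()"
```

```text
tcpy 100.8 z 31.2 w 28.6 f [-1.1  0.1  0.1] rear [ 17.05 -29.51] front [24.47 30.39] d [ 7.42 59.9 ]
```

>>> move_arm:
  rows:
    - [[0,0.5,0],0]
    - [[0,0.5,0],0]
    - [[0,0.5,0],0]
    - [[0,0.5,0],0]
    - [[0,0,0],0]
    - [[0,0,0],0]
    - [[0,0,0],0]
    - [[0,0,0],0]

```text
clock: 23.63
position: [566.3, 113.4, 31.2]
eef_rot: [[-0.973, 0.23, 0.0], [0.23, 0.973, 0.0], [-0.0, 0.0, -1.0]]
contact_force: [-0.4, -0.5, -0.2]
grip_width: 28.6
grasp_force: 0.0
```

```bash
python3 -c "
from look import *;holes()"
```

```text
tcpy 102.8 z 31.2 w 28.57 f [-0.4 -0.5 -0.2] rear [ 17.05 -29.35] front [24.73 30.29] d [ 7.69 59.64]
```

>>> move_arm:
  rows:
    - [[0,0.5,0],0]
    - [[0,0.5,0],0]
    - [[0,0.5,0],0]
    - [[0,0.5,0],0]
    - [[0,0,0],0]
    - [[0,0,0],0]
    - [[0,0,0],0]
    - [[0,0,0],0]

```text
clock: 24.35
position: [566.8, 115.3, 31.2]
eef_rot: [[-0.973, 0.23, 0.0], [0.23, 0.973, 0.0], [-0.0, 0.0, -1.0]]
contact_force: [-1.0, 0.4, 0.5]
grip_width: 28.6
grasp_force: 0.0
```

```bash
python3 -c "
from look import *;holes()"
```

```text
tcpy 104.8 z 31.2 w 28.62 f [-1.   0.4  0.5] rear [ 17.3  -29.37] front [24.26 30.53] d [ 6.96 59.9 ]
```

>>> move_arm:
  rows:
    - [[0,0.5,0],0]
    - [[0,0.5,0],0]
    - [[0,0.5,0],0]
    - [[0,0.5,0],0]
    - [[0,0,0],0]
    - [[0,0,0],0]
    - [[0,0,0],0]
    - [[0,0,0],0]

```text
clock: 25.07
position: [567.2, 117.3, 31.1]
eef_rot: [[-0.973, 0.23, 0.0], [0.23, 0.973, 0.0], [-0.0, 0.0, -1.0]]
contact_force: [0.2, 0.7, 0.5]
grip_width: 28.4
grasp_force: 0.0
```

```bash
python3 -c "
from look import *;holes()"
```

```text
tcpy 106.8 z 31.1 w 28.44 f [0.2 0.7 0.5] rear [ 16.99 -29.47] front [24.42 30.28] d [ 7.42 59.75]
```

>>> move_arm:
  rows:
    - [[0,0.5,0],0]
    - [[0,0.5,0],0]
    - [[0,0.5,0],0]
    - [[0,0.5,0],0]
    - [[0,0,0],0]
    - [[0,0,0],0]
    - [[0,0,0],0]
    - [[0,0,0],0]

```text
clock: 25.78
position: [567.7, 119.2, 31.2]
eef_rot: [[-0.973, 0.23, 0.0], [0.23, 0.973, 0.0], [-0.0, 0.0, -1.0]]
contact_force: [0.3, 0.5, 0.1]
grip_width: 28.5
grasp_force: 0.0
```

```bash
python3 -c "
from look import *;holes()"
```

```text
tcpy 108.8 z 31.2 w 28.51 f [0.3 0.5 0.1] rear [ 17.05 -29.19] front [24.29 30.37] d [ 7.25 59.56]
```

>>> move_arm:
  rows:
    - [[0,0.5,0],0]
    - [[0,0.5,0],0]
    - [[0,0.5,0],0]
    - [[0,0.5,0],0]
    - [[0,0,0],0]
    - [[0,0,0],0]
    - [[0,0,0],0]
    - [[0,0,0],0]

```text
clock: 26.5
position: [568.2, 121.2, 31.2]
eef_rot: [[-0.973, 0.229, 0.0], [0.229, 0.973, 0.0], [-0.0, 0.0, -1.0]]
contact_force: [-0.5, 0.3, -0.6]
grip_width: 28.2
grasp_force: 0.0
```

```bash
python3 -c "
from look import *;holes()"
```

```text
tcpy 110.8 z 31.2 w 28.25 f [-0.5  0.3 -0.6] rear [ 17.01 -29.46] front [24.21 30.23] d [ 7.21 59.69]
```

>>> move_arm:
  rows:
    - [[0,0.5,0],0]
    - [[0,0.5,0],0]
    - [[0,0.5,0],0]
    - [[0,0.5,0],0]
    - [[0,0,0],0]
    - [[0,0,0],0]
    - [[0,0,0],0]
    - [[0,0,0],0]

```text
clock: 27.22
position: [568.6, 123.1, 31.2]
eef_rot: [[-0.973, 0.229, 0.0], [0.229, 0.973, 0.0], [-0.0, 0.0, -1.0]]
contact_force: [0.6, -0.4, -0.6]
grip_width: 28.3
grasp_force: 0.0
```

```bash
python3 -c "
from look import *;holes()"
```

```text
tcpy 112.8 z 31.2 w 28.35 f [ 0.6 -0.4 -0.6] rear [ 18.77 -27.75] front [24.65 31.23] d [ 5.89 58.97]
```

The tail has dropped: the hole offset is back to its flat value (5.9) and both holes are lower. I'll open and rise.

>>> move_arm:
  rows:
    - [[0,0,0],0]
    - [[0,0,0],0]
    - [[0,0,0],0]
    - [[0,0,0],0]
    - [[0,0,0],0]
    - [[0,0,0],0]
    - [[0,0,0],0]
    - [[0,0,0],0]
  jaw: 0

```text
clock: 27.93
position: [568.6, 123.1, 31.1]
eef_rot: [[-0.973, 0.23, 0.0], [0.23, 0.973, 0.0], [-0.0, 0.0, -1.0]]
contact_force: [0.0, -0.4, -0.1]
grip_width: 47.3
grasp_force: 0.0
```

>>> move_arm:
  rows:
    - [[0,0,-4],0]
    - [[0,0,-10],0]
    - [[0,0,-20],0]
    - [[0,0,-25],0]
    - [[0,0,-30],0]
    - [[0,0,-30],0]
    - [[0,0,-30],0]
    - [[0,0,-20],0]

```text
clock: 28.6
position: [568.9, 123.1, 204.1]
eef_rot: [[-0.973, 0.229, 0.003], [0.229, 0.973, 0.0], [-0.003, 0.001, -1.0]]
contact_force: [-0.3, -1.0, 0.4]
grip_width: 47.2
grasp_force: 0.0
```

>>> move_arm:
  rows:
    - [[25,0,-10],0]
    - [[25,0,-10],0]
    - [[25,0,-10],0]
    - [[25,0,0],0]
    - [[10,0,0],0]
    - [[0,0,0],0]
    - [[0,0,0],0]
    - [[0,0,0],0]

```text
clock: 29.27
position: [462.6, 148.2, 230.2]
eef_rot: [[-0.973, 0.23, 0.001], [0.23, 0.973, 0.0], [-0.001, 0.0, -1.0]]
contact_force: [1.0, -0.2, -0.4]
grip_width: 47.6
grasp_force: 0.0
```

```bash
python3 - <<'E'
from look import *
holes(ty=112.8)
p=capture("scene");save(p,"final.png",(330,190,430,265),8)
E
```

```text
tcpy 112.8 z 230.2 w 47.58 f [ 1.  -0.2 -0.4] rear [ 18.83 -27.57] front [24.63 31.22] d [ 5.79 58.79]
```

View pics/final.png

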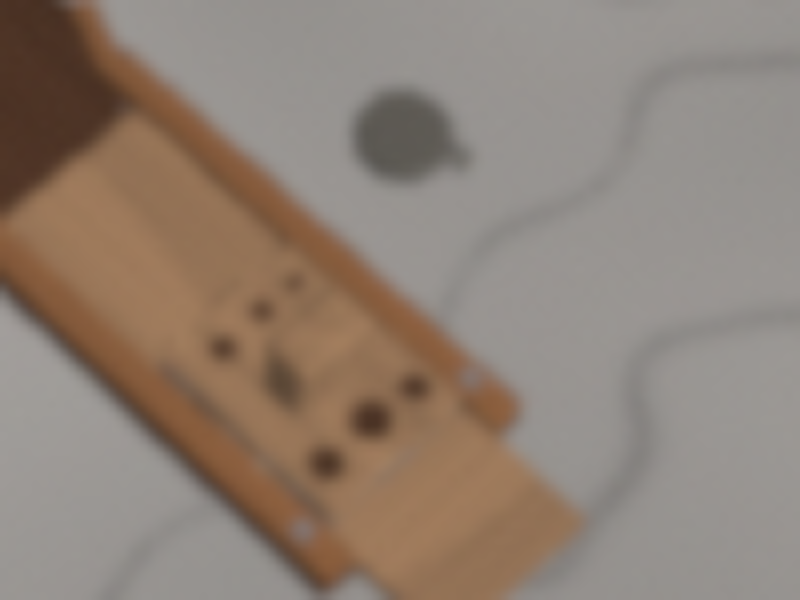

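The gauge lies flat between the rails near the far end, its holes at crop (222,348) to (370,418). The hole measurements haven't changed since it was let go, and the locket, the only bystander in this crop, looks undisturbed.

```bash
python3 -c "
from station import close_job;print(close_job())"
```

```text
the job is handed in; nothing more can be done
None
```

I slid the gauge along the rails until it dropped into the pocket at bed y of about 108 mm, where it measures flat and let go, and handed the job in; no verdict came back, and I did not re-measure the bystanders.

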